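# Set the screw stage to the red-ringed sealing die

## Task

The jaw of the screw stage stands too far in for the sealing die and its crank has slack. With the crank, wind the jaw out well past the die's length, lay the red-ringed die flat on the bed between fence and jaw, and wind the jaw back in, so that the slack is taken up from the open side and the die is gently but firmly nipped against the fence (about 15 N, never more than 45 N). Move the jaw only by its crank, leave the other things alone, and let go.

Things in the scene. Friction and masses are not known exactly. Their poses are not given: they have to be found in the camera images.
- stage: Screw stage fixed to the worktop: aluminium base plate 74 x 250 x 8 mm, a steel bed rail 40 mm wide along the stage's own y whose top is 24 mm above the worktop, a blue fixed fence (top 48 mm up) at the -y end and a grey gear housing (60 x 62 mm, top 44 mm up) with the crank at the +y end. Origin: on the worktop, on the bed's centre line, 55 mm from the fence face; own y runs along the bed from fence to crank, z up.
- fence_face (a point): Centre of the fence face that the die's end comes against, 32 mm above the worktop; axes as the stage (the face looks along +y).
- jaw: Red jaw block 60 mm wide, 20 mm thick along y, 26 to 47 mm above the worktop, that slides along the stage's y on the carriage. Origin on the worktop level below the jaw's face (the face that looks towards the fence, along -y).
- carriage (a joint): Travel of the jaw in m, positive = opening. The gap between fence and jaw is 90 mm + this value; it starts at 87 to 92 mm, ends of travel -6 and +26 mm. Moves only with the crank, 4 mm per radian (25 mm a turn): anticlockwise seen from above opens, clockwise closes. Self-locking: it stays where it is left.
- crank (a joint): Slack of the crank against its screw in rad, -0.35 to +0.35 (0.7 rad in all). At +0.35 the crank bears in the opening sense (anticlockwise), at -0.35 in the closing sense (clockwise); between, the crank turns freely and the jaw does not move. Crank angle = this + carriage travel / 0.004; at angle 0 the grip lies on the stage's -x side of the axis.
- crank_axis (a point): Point on the crank's vertical axis at the height of the middle of its grip, 74 mm above the worktop, at stage x 0, y +125 mm.
- grip_center (a point): Middle of the black upright revolving crank grip: 18 mm diameter, 36 mm tall (56 to 92 mm above the worktop), 34 mm from the crank axis; it spins freely on its pin, so a gripper holding it can keep its own direction all round. Winding the free-running jaw takes about 3.5 N sideways on the grip (screw friction 0.12 N m); each further 10 N of nip on the die adds about 1.2 N. Beyond first contact the nip rises steeply, about 50 N per 0.1 rad of crank.
- red_die: Loose aluminium sealing die with red rings, 98 x 62 mm, 16 mm thick (two small pins at the top to 22 mm), 0.2 kg. Origin: centre of its underside; own x along its 98 mm, z up. Lies on the worktop; goes on the bed with its 98 mm length along the bed, grasped across its 62 mm (it overhangs the 40 mm bed 11 mm either side).
- black_die: The same die with black rings, to be left alone.
- spare_gauge: Loose light grey round pressure gauge lying on its back, 46 mm diameter, 27 mm tall, to be left alone. Origin: centre of its underside.

How it is judged:
By the outcome, as a careful person would: the job done as asked, in the order asked, and still so for the second after the job is handed in, with the robot touching nothing.
It also fails if it takes over 72 s, if anything falls off the work surface, if the arm or the gripper's body presses on something with over 40 N, if the wrist force passes 120 N, or if a joint passes its speed limit or range.

## Robot

A 6-joint arm with a two-finger parallel gripper is mounted at the origin on a cart in front of the work surface, level with it; the furniture and walls round the work are solid. World frame = base frame: x ahead of the robot, y to its left, z up, the work surface at z = 0. Lengths are in m, angles in rad, forces in N, time in s.
With the tool pointing down it reaches from about 0.375 to 0.975 m from the base axis. Payload 3.8 kg.
Tool frame: the origin (TCP) lies at the very end of the fingers, on their centre line; the grasp point (between the pads) lies 19 mm behind it; z points along the fingers, y is the line along which they close (so a half turn about z gives the same grasp; the last joint's range is limited). The gripper opens to 88 mm and grips with 3 to 60 N. Pads are 18 mm wide; open, the fingers measure 123 mm over their backs; the gripper's body (75 mm by 187 mm) begins 45 mm behind the grasp point.
Start: joints at [1.166, 0.264, 1.604, -0, 1.274, -0.037], TCP at [0.243, 0.63, 0.239] pointing down, gripper open.
Joint ranges: [-2.63, 2.63], [-0.94, 2.18], [0.31, 2.57], [-1.31, 4.45], [0, 2.66], [-2.55, 2.55]. Speed limits (rad/s): [2.57, 2.57, 3.14, 3.14, 3.14, 3.14].

## Interface

Orientations are given as a rotation vector (axis times angle).
In Python, from workcell import r, imaging, job_done, finder gives the robot as it stands.
- The arm moves only by the tool jog_arm, never from a script. Its argument "moves" is a list that holds one entry, the list of rows, each a list of 5 numbers: the opening, from -1 (shut) to 1 (fully open), then the shift along the tool's x, y, z in m, then the turn about the tool's z in degrees. A call has 1 to 10 rows; each row shifts and turns the commanded pose from where the row before left it, along the tool's axes as they then stand; what a row does not reach is not made up. A row lasts 1/8 s, in which the tool goes at most 62.5 mm and 10.7 degrees, less where a joint would pass 70% of its speed; a pose out of reach is approached as far as the arm can. A call with a gripper value outside its range is refused whole. The fingers move at their own pace and stop on an object; "squeeze" is the grip in N (left out, the last holds). Time passes only in rows, so rows that do not move let the fingers close. It gives the time, the measured TCP pose, the force, the opening and the grip force at its end, in the units of the state.
- r.sense(): the state, without advancing time (a new reading comes with each control period).
- imaging.snapshot(name): name is "scene" or "top"; returns the picture (420x560x3 uint8, red, green, blue); there is no depth.
- imaging.calibration(name): a dict with "mtx" (3x3 intrinsics, pixels), "dist_coeffs" ([k1, k2, p1, p2, k3] as OpenCV has them; the pictures are not rectified), "pose" (4x4, takes a point from camera to world coordinates). Camera axes: x right, y up, looking along -z (the intrinsics and any distortion apply to the point x, -y, -z); pixel columns grow to the right and rows downward; lengths in m; the calibration is good to about 2 mm. A picture is of the moment at which its call begins. calibration takes no time and is no camera call.
- job_done(): hands the job in; it is judged then, once.
Trained networks look in the newest picture that a camera, given by its name, has taken for a name from the list of things; names that differ only in an ending like _2 or _b are one class to them, and where a whole thing is asked for, a point or a joint stands for the part that bears it (a point fixed in the world has none). Each returns a list of dicts, best first, with "score" (0 to 1); they miss things now and then, are a little off and sometimes report something else, mostly with a low value. They report only what shows in the picture. A call takes as long as a camera call.
- finder.silhouettes(camera, query): "pixels" (420x560 bool, what is visible of it) and "bbox" ([centre column, centre row, width, height] in pixels, round what is visible of it).
The state is a dict: "t": time; "joint_positions": joint angles; "joint_velocities": joint speeds; "joint_torque": joint torques, N m; "tool_pos": TCP position; "eef_rot": TCP orientation; "wrist_force": force on the tool from outside, world axes, zero at the start; "moment": the same for the moment, N m; "grip_width": finger opening in m; "grip_force": force on a finger pad.
Only numpy, scipy, OpenCV 4.12 (cv2) and the standard library are available. Lean on these libraries where they do the work, as an engineer would, in place of code of your own. Each camera call takes 0.05 s, during which the arm holds its last target. There are 200 camera calls.

## Working session

There is one attempt and no reset: what is moved stays moved. The work goes in short steps, Python scripts to look and compute and a tool call to move; the robot and the scene stay as the last step left them, time stands still between calls to the robot, and variables do not carry over. Pictures are saved under pics/ and viewed, at most 10 in all, crops included, and the job is handed in when it is done.

Besides the shell and the picture viewer there is one more tool, called after "Call:" in YAML: its name, and indented under it one key for each argument. jog_arm: Moves the arm, as the interface text tells. Its arguments: {"type":"object","properties":{"moves":{"type":"array","items":{"type":"array","items":{"type":"array","items":{"type":"number"}}}},"squeeze":{"type":"number"}},"required":["moves"]}

```bash
mkdir -p pics
cat > h.py <<'E'
import numpy as np, cv2
from workcell import r, imaging, job_done, finder
def proj(cam,P):
    c=imaging.calibration(cam);T=np.linalg.inv(np.array(c["pose"]));P=np.atleast_2d(P)
    q=(T[:3,:3]@P.T).T+T[:3,3]; q=q*[1,-1,-1]
    return cv2.projectPoints(q,np.zeros(3),np.zeros(3),np.array(c["mtx"]),np.array(c["dist_coeffs"]))[0][:,0]
def unproj(cam,uv,z):
    c=imaging.calibration(cam);T=np.array(c["pose"])
    n=cv2.undistortPoints(np.array(uv,float).reshape(-1,1,2),np.array(c["mtx"]),np.array(c["dist_coeffs"]))[:,0]
    d=np.c_[n[:,0],-n[:,1],-np.ones(len(n))]@T[:3,:3].T
    return T[:3,3]+d*((z-T[2,3])/d[:,2])[:,None]
def snap(cam,name):
    im=imaging.snapshot(cam); cv2.imwrite(f"pics/{name}.png",im[:,:,::-1]); return im
E
python3 - <<'E'
from h import *
for c in("scene","top"):
    snap(c,c+"0"); k=imaging.calibration(c); print(c,np.round(k["pose"],3).tolist(),np.round(k["mtx"],0).tolist(),k["dist_coeffs"])
    for q in("stage","jaw","grip_center","red_die","black_die","spare_gauge"):
        for d in finder.silhouettes(c,q)[:2]:
            m=d["pixels"].astype(np.uint8); 
            rc=cv2.minAreaRect(cv2.findNonZero(m)) if m.any() else None
            print(c,q,round(d["score"],2),np.round(d["bbox"]),rc,m.sum())
s=r.sense();print(s["t"],s["tool_pos"],s["eef_rot"],s["grip_width"])
E
```

```text
scene [[0.791, 0.464, -0.399, 0.147], [-0.612, 0.583, -0.534, -0.427], [-0.015, 0.667, 0.745, 0.829], [0.0, 0.0, 0.0, 1.0]] [[476.0, 0.0, 274.0], [0.0, 476.0, 214.0], [0.0, 0.0, 1.0]] [-0.06093652  0.          0.          0.          0.        ]
scene stage 0.87 [317. 246. 105.  89.] ((315.94000244140625, 241.5800018310547), (117.80001831054688, 40.600006103515625), 36.869895935058594) 3739
scene jaw 0.75 [312. 238.  32.  32.] ((312.0, 236.5), (31.0, 30.0), 90.0) 485
scene grip_center 0.3 [207. 208.  16.  16.] ((206.0, 206.5), (19.0, 20.0), 90.0) 341
scene red_die 0.89 [284. 323.  56.  57.] ((283.9945983886719, 322.6324462890625), (33.378746032714844, 51.90615463256836), 36.02737808227539) 1622
scene black_die 0.94 [236. 263.  57.  41.] ((236.00001525878906, 261.5000305175781), (29.516094207763672, 47.85185241699219), 63.43495178222656) 1315
scene black_die 0.48 [207. 208.  18.  17.] ((206.0, 206.5), (19.0, 20.0), 90.0) 341
scene spare_gauge 0.58 [206. 207.  19.  18.] ((206.0, 206.0), (20.0, 20.0), 90.0) 355
top [[-0.024, 0.983, -0.18, 0.367], [-1.0, -0.023, 0.01, 0.086], [0.005, 0.1
[... 409 characters left out ...]
12597656), 25.463346481323242) 347
top red_die 0.86 [341. 271.  37.  45.] ((340.6896667480469, 267.22412109375), (42.89562225341797, 27.11151885986328), 68.19859313964844) 1126
top red_die 0.18 [292. 195. 104.  48.] ((292.3647766113281, 195.58377075195312), (32.244956970214844, 104.67961120605469), 81.96428680419922) 3159
top black_die 0.86 [267. 266.  27.  42.] ((265.5000305175781, 264.5000305175781), (27.41167449951172, 42.04777526855469), 7.125016689300537) 1093
top spare_gauge 0.86 [190. 251.  21.  20.] ((189.75, 251.25001525878906), (21.21320343017578, 17.677669525146484), 45.0) 323
0.7 [0.24271065 0.62987902 0.23874797] [5.74467452e-01 3.08860815e+00 1.26853046e-04] 0.08774600959406327
```

View pics/scene0.png

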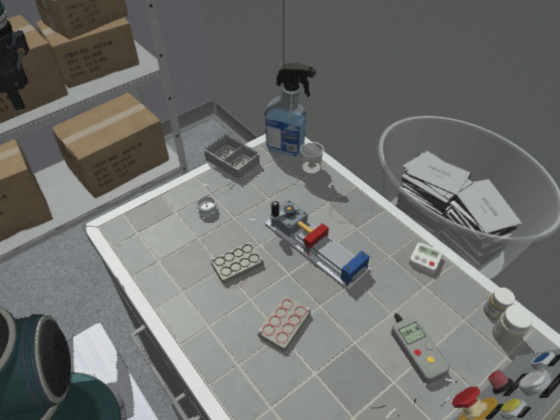

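View pics/top0.png

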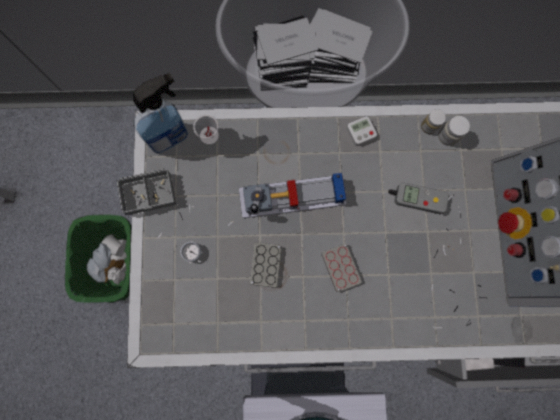

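Both views show the stage with its fence to the right (top ≈ 339,188), jaw at (292,193), grip at (254,209), the red die at (341,268), black die at (266,265) and gauge at (190,252). Next I'll zoom in for refinement.

Run:
```python
from h import *
a=cv2.imread("pics/top0.png")[160:300,225:365]; b=cv2.imread("pics/scene0.png")[190:355,225:380]
a=cv2.resize(a,(400,400),interpolation=cv2.INTER_CUBIC); b=cv2.resize(b,(390,415),interpolation=cv2.INTER_CUBIC)
o=np.zeros((415,790,3),np.uint8); o[:400,:400]=a; o[:,400:]=b
cv2.imwrite("pics/z0.png",o)
# coarse
for c in("top","scene"):
    im=cv2.imread(f"pics/{c}0.png").astype(int); B,G,R=im[...,0],im[...,1],im[...,2]
    box=np.zeros(B.shape,bool); 
    if c=="top": box[165:225,230:360]=1
    else: box[190:300,255:385]=1
    for n,m in(("blue",(B>R+40)&(B>G+25)&box),("red",(R>G+60)&(R>B+60)&box)):
        print(c,n,m.sum(),cv2.minAreaRect(cv2.findNonZero(m.astype(np.uint8))),cv2.boundingRect(m.astype(np.uint8)))
im=None
for n,uv in(("fence",(339,188)),("jaw",(292.5,193)),("grip",(254,208)),("axis",(258,196))):
    print(n,unproj("top",[uv],.045)[0].round(3))
print("die",unproj("top",[(341.5,268.5)],.016)[0].round(3))
```

```text
top blue 246 ((338.5135192871094, 186.58108520507812), (26.961435317993164, 9.699540138244629), 80.53767395019531) (333, 173, 13, 28)
top red 185 ((292.1899719238281, 192.32998657226562), (24.183053970336914, 7.636753559112549), 81.8698959350586) (288, 180, 10, 25)
scene blue 264 ((355.7500305175781, 262.7500305175781), (12.020814895629883, 26.870054244995117), 45.0) (343, 251, 26, 24)
scene red 190 ((315.8800354003906, 232.8400421142578), (8.0, 24.800003051757812), 53.13010025024414) (305, 224, 23, 19)
fence [ 0.616 -0.073  0.045]
jaw [0.607 0.035 0.045]
grip [0.573 0.125 0.045]
axis [0.601 0.115 0.045]
die [ 0.432 -0.074  0.016]
```

View pics/z0.png

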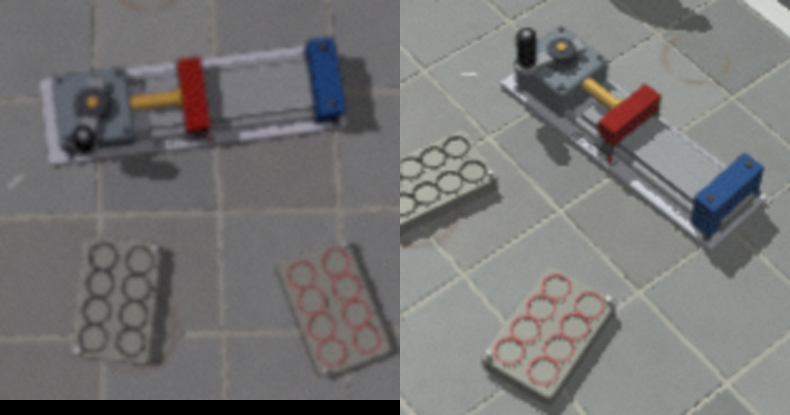

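```bash
cat > fit.py <<'E'
from h import *
from scipy.optimize import least_squares
def T(x,y): return ("top",(x+.5)/2.857-.5+225,(y+.5)/2.857-.5+160)
def S(x,y): return ("scene",(x-400+.5)/2.516-.5+225,(y+.5)/2.515-.5+190)
# p: x,y,yaw,basec,jaw(face y),fence thick
obs=[(T(41,81),lambda p:(-.037,p[3]+.125,.008)) if 0 else (T(41,81),lambda p:(.037,p[3]+.125,.008)),
(T(51,163),lambda p:(-.037,p[3]+.125,.008)),(T(343,120),lambda p:(-.037,p[3]-.125,.008)),
(T(53,78),lambda p:(.03,.156,.044)),(T(64,150),lambda p:(-.03,.156,.044)),(T(132,141),lambda p:(-.03,.094,.044)),(T(124,69),lambda p:(.03,.094,.044)),
(T(178,62),lambda p:(.03,p[4]+.02,.047)),(T(202,57),lambda p:(.03,p[4],.047)),(T(209,128),lambda p:(-.03,p[4],.047)),(T(187,132),lambda p:(-.03,p[4]+.02,.047)),
(T(333,39),lambda p:(p[6],-.055-p[5],.048)),(T(344,115),lambda p:(-p[6],-.055-p[5],.048)),
(S(694,189),lambda p:(-p[6],-.055,.048)),(S(745,155),lambda p:(p[6],-.055,.048)),(S(763,166),lambda p:(p[6],-.055-p[5],.048)),
(S(711,203),lambda p:(-p[6],-.055-p[5],.048)),
(S(600,122),lambda p:(-.03,p[4]+.02,.047)),(S(645,86),lambda p:(.03,p[4]+.02,.047)),(S(661,95),lambda p:(.03,p[4],.047)),(S(614,132),lambda p:(-.03,p[4],.047)),
(S(703,244),lambda p:(-.037,p[3]-.125,.008)),(S(562,22),lambda p:(.03,.156,.044)),(S(608,52),lambda p:(.03,.094,.044)),(S(565,88),lambda p:(-.03,.094,.044)),
]
def W(p,l):
    l=np.array(l); c,s=np.cos(p[2]),np.sin(p[2]); return np.array([p[0]+c*l[0]-s*l[1],p[1]+s*l[0]+c*l[1],l[2]])
def res(p,ob): return np.concatenate([(proj(o[0],W(p,f(p)))[0]-o[1:]) for o,f in ob])
if __name__=="__main__":
    R=least_squares(res,[.61,-.01,.1,.04,.035,.015,.03],args=(obs,),loss="soft_l1",x_scale=.01)
    p=R.x; print("stage",p.round(4)); print(res(p,obs).reshape(-1,2).round(1).tolist())
    dobs=[(T(276,268),(-.0,1,1)),(T(347,243),(1,1)),(T(392,347),(1,-1)),(T(322,377),(-1,-1)),
      (S(547,272),1),(S(614,298),1),(S(551,395),1),(S(486,352),1)]
    # die corners in top: long axis (276,268)->(322,377)
    L={0:(.049,.031),1:(.049,-.031),2:(-.049,-.031),3:(-.049,.031)}
    idx=[0,1,2,3,0,1,2,3]
    do=[(o[0],(lambda i:lambda p:(L[i][0],L[i][1],.016))(i)) for o,i in zip(dobs,idx)]
    R=least_squares(res,[.43,-.07,.3],args=(do,),loss="soft_l1",x_scale=.01); q=R.x
    print("die",q.round(4),res(q,do).reshape(-1,2).round(1).tolist())
    # grip: top cap centre, top zoom (84,132), scene zoom (526,35)
    go=[(T(84,133),1),(S(526,36),1)]
    go=[(o[0],lambda p:(p[0],p[1],.092)) for o in go]
    f=lambda g:np.concatenate([proj(o[0],[g[0],g[1],.092])[0]-o[1:] for o,_ in go])
    g=least_squares(f,[.57,.12]).x; print("grip",g.round(4),f(g).round(1)); a=W(p,(0,.125,.074)); d=g-a[:2]; print("axis",a.round(4),"r",np.hypot(*d), "angle",np.arctan2(d[1],d[0])-p[2])
    print("seat",W(p,(0,-.055+.05,0)).round(4))
    s=r.sense(); 
    import scipy.spatial.transform as t; print(t.Rotation.from_rotvec(s["eef_rot"]).as_matrix().round(3))
E
python3 fit.py
```

```text
stage [ 0.6108 -0.0053  0.1009  0.0424  0.0315  0.0201  0.0307]
[[-1.5, 0.0], [-1.5, 1.4], [0.5, 3.7], [-1.6, -0.4], [-2.6, -0.3], [0.4, -0.5], [0.1, -0.4], [-0.7, -0.5], [-0.5, 0.2], [0.5, 0.5], [-0.4, 0.2], [-0.9, 0.6], [-0.8, -0.3], [0.2, 2.3], [-0.4, -1.3], [0.0, -0.0], [1.1, 2.6], [-0.5, -0.6], [0.9, -1.3], [1.4, 0.1], [0.8, 0.7], [3.0, 1.6], [-0.1, 0.1], [1.3, 2.7], [-0.8, 2.8]]
die [ 0.4335 -0.072   0.3589] [[-1.1, -0.2], [-1.5, -1.3], [-0.2, 1.6], [-0.5, 1.4], [1.1, -3.5], [1.8, 0.2], [1.1, 1.5], [-1.4, 2.8]]
grip [0.5651 0.1238] [-0.4  1.3  1.2 -0.6]
axis [0.5982 0.1191 0.074 ] r 0.033347783695621185 angle 2.8995355165730494
seat [ 0.6113 -0.0103  0.    ]
[[-0.933  0.36   0.   ]
 [ 0.36   0.933  0.   ]
 [ 0.     0.    -1.   ]]
```

The crops show the jaw (red) at zoom (193,95), the fence at (325,80), the hub at (92,102), the grip cap at (84,133) and the red die centre at (334,310). The grip is near angle −0.24. I'll move above it with tool x along stage +y and tool y along stage +x.

Call:
jog_arm:
  moves:
    - [[1,0,0,0,10.5],[1,0,0,0,10.5],[1,0,0,0,10.5],[1,0,0,0,10.5],[1,0,0,0,10.5],[1,0,0,0,10.6],[1,-0.04,0.02,0,0],[1,-0.04,0.02,0,0],[1,-0.04,0.02,0,0],[1,-0.04,0.02,0,0]]
  squeeze: 40

```text
t: 1.95
tool_pos: [0.3391, 0.4776, 0.2389]
eef_rot: [2.105, 2.332, 0.001]
wrist_force: [0.5, 0.2, 0.2]
grip_width: 0.0876
grip_force: 0.0
```

Call:
jog_arm:
  moves:
    - [[1,-0.04,0.02,0,0],[1,-0.04,0.02,0,0],[1,-0.04,0.02,0,0],[1,-0.04,0.02,0,0],[1,-0.04,0.02,0,0],[1,-0.04,0.02,0,0],[1,-0.04,0.02,0.01,0],[1,-0.04,0.02,0.02,0],[1,-0.04,0.02,0.03,0],[1,0,0,0,0]]

```text
t: 3.2
tool_pos: [0.5534, 0.1362, 0.176]
eef_rot: [-2.109, -2.326, 0.007]
wrist_force: [-0.2, 0.5, 0.0]
grip_width: 0.0877
grip_force: 0.0
```

```bash
cat > fit2.py <<'E'
from h import *
from scipy.optimize import minimize
from fit import W
def mask_hull(cam,p,hx,y0,y1,z0,z1,xc=0):
    P=[W(p,(x,y,z)) for x in(-hx,hx) for y in(y0,y1) for z in(z0,z1)]
    h=cv2.convexHull(proj(cam,P).astype(np.float32)); m=np.zeros((420*8,560*8),np.uint8)[:1]
    o=h.min(0)[0]//1-4; m=np.zeros((800,800),np.uint8); cv2.fillConvexPoly(m,np.round((h-o+.5)*8).astype(np.int32),255)
    return cv2.resize(m,(100,100),interpolation=cv2.INTER_AREA)/255.,o.astype(int)
def xor(cam,M,p,*b):
    m,o=mask_hull(cam,p,*b); full=np.zeros((420,560)); full[o[1]:o[1]+100,o[0]:o[0]+100]=m
    return np.abs(full-M).sum()
def colour(c,f):
    im=cv2.imread(f).astype(float)+1; ch=im/im.sum(2,keepdims=True); box=np.zeros(im.shape[:2],bool)
    if c=="top": box[165:225,230:360]=1
    else: box[190:300,255:385]=1
    k=(im.max(2)>40)
    return ((ch[...,0]>.42)&box&k)*1.,((ch[...,2]>.55)&box&k)*1.
E
python3 - <<'E'
from fit2 import *
s=r.sense(); print(s["t"],s["tool_pos"],s["eef_rot"],s["wrist_force"].round(1) if hasattr(s["wrist_force"],'round') else s["wrist_force"])
C={c:colour(c,f"pics/{c}0.png") for c in("top","scene")}
print({c:(a.sum(),b.sum()) for c,(a,b) in C.items()})
def cost(v,cams):
    p=[.6108+v[0],-.0053+v[1],.1009+v[2]]; e=0
    for c in cams:
        e+=xor(c,C[c][0],p,.0305,-.055-.02-v[4],-.055,.012,.048)+xor(c,C[c][1],p,.03,.0315+v[3],.0515+v[3],.026,.047)
    return e
sim=np.vstack([np.zeros(5),np.diag([.004,.004,.04,.004,.003])])
for cams in(("top",),("scene",),("top","scene")):
    R=minimize(cost,np.zeros(5),args=(cams,),method="Nelder-Mead",options=dict(initial_simplex=sim,maxiter=300))
    print(cams,R.fun,(R.x+[.6108,-.0053,.1009,.0315,.02]).round(4))
imaging.snapshot
D={}
from workcell import imaging as I
# dies from initial pictures: take fresh top/scene only if unobstructed
for c in("top","scene"):
    snap(c,c+"1"); d=finder.silhouettes(c,"red_die"); print(c,d[0]["score"],d[0]["pixels"].sum()); D[c]=d[0]["pixels"]*1.
sd=np.vstack([np.zeros(3),np.diag([.004,.004,.06])])
for cams in(("top",),("scene",),("top","scene")):
    f=lambda v:sum(xor(c,D[c],[.4335+v[0],-.072+v[1],.3589+v[2]],.049,-.031,.031,0,.016) for c in cams)
    R=minimize(f,np.zeros(3),method="Nelder-Mead",options=dict(initial_simplex=sd)); print("die",cams,R.fun,(R.x+[.4335,-.072,.3589]).round(4))
a=cv2.imread("pics/top1.png")[130:280,200:350]; b=cv2.imread("pics/scene1.png")[150:300,200:350]
cv2.imwrite("pics/z1.png",np.hstack([cv2.resize(x,(400,400),interpolation=cv2.INTER_CUBIC) for x in(a,b)]))
E
```

```text
3.2 [0.55344668 0.13617431 0.17596895] [-2.10854621 -2.32552695  0.00663342] [-0.2  0.5  0. ]
{'top': (np.float64(291.0), np.float64(194.0)), 'scene': (np.float64(423.0), np.float64(247.0))}
('top',) 85.19607843137256 [ 0.6141 -0.0097  0.1154  0.0354  0.0184]
('scene',) 170.47450980392153 [ 0.6094 -0.0063  0.1245  0.0354  0.017 ]
('top', 'scene') 350.7803921568627 [ 0.6109 -0.0069  0.1022  0.0338  0.0182]
top 0.82 1169
scene 0.52 369
die ('top',) 59.443137254901956 [ 0.436  -0.0724  0.3346]Traceback (most recent call last):
  File "<stdin>", line 23, in <module>
    res = _minimize_neldermead(fun, x0, args, callback, bounds=bounds,
                               **options)
    fxe = func(xe)
    fx = function(np.copy(x), *(wrapper_args + args))
  File "<stdin>", line 22, in <lambda>
  File "<stdin>", line 22, in <genexpr>
  File "fit2.py", line 10, in xor
    m,o=mask_hull(cam,p,*b); full=np.zeros((420,560)); full[o[1]:o[1]+100,o[0]:o[0]+100]=m
                                                       ~~~~^^^^^^^^^^^^^^^^^^^^^^^^^^^^^
ValueError: could not broadcast input array from shape (100,100) into shape (0,100)
```

Call:
jog_arm:
  moves:
    - [[1,-0.0135,0.0104,0,0],[1,0,0,0.035,0],[1,0,0,0.035,0],[1,0,0,0.025,0],[1,0,0,0.013,0],[1,0,0,0,0]]

```text
t: 4.15
tool_pos: [0.5657, 0.1266, 0.0703]
eef_rot: [-2.105, -2.332, 0.001]
wrist_force: [-0.1, 0.3, 1.0]
grip_width: 0.0879
grip_force: 0.0
```

Run:
```python
from h import *
s=r.sense(); print(s["t"],s["tool_pos"],s["wrist_force"])
for c in("top","scene"): snap(c,c+"2")
a=cv2.imread("pics/top2.png")[130:280,200:350]; b=cv2.imread("pics/scene2.png")[150:300,200:350]
cv2.imwrite("pics/z2.png",np.hstack([cv2.resize(x,(400,400),interpolation=cv2.INTER_CUBIC) for x in(a,b)]))
```

```text
4.15 [0.56572164 0.12662785 0.07033769] [-0.09272866  0.26875717  0.95228807]
```

View pics/z2.png

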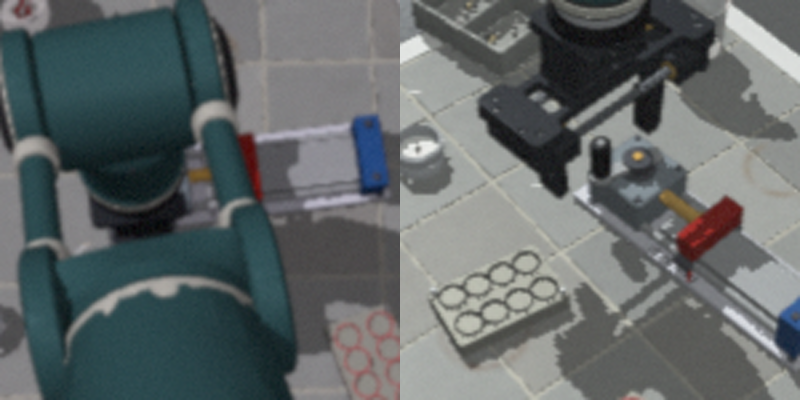

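The fingers at zoom (555,165) and (650,105) straddle the grip at (600,157), in line with it. I'll close now.

Call:
jog_arm:
  moves:
    - [[-1,0,0,0.003,0],[-1,0,0,0,0],[-1,0,0,0,0],[-1,0,0,0,0],[-1,0,0,0,0],[-1,0,0,0,0]]
  squeeze: 25

```text
t: 5.0
tool_pos: [0.5659, 0.1266, 0.0677]
eef_rot: [-2.106, -2.331, 0.0]
wrist_force: [0.2, 0.1, 0.3]
grip_width: 0.0302
grip_force: 0.0
```

Call:
jog_arm:
  moves:
    - [[-1,0,0,0,0],[-1,0,0,0,0],[-1,0,0,0,0],[-1,0,0,0,0]]

```text
t: 5.5
tool_pos: [0.565, 0.1267, 0.0675]
eef_rot: [-2.105, -2.33, 0.002]
wrist_force: [-5.2, 2.1, 3.8]
grip_width: 0.0173
grip_force: 25.0
```

Call:
jog_arm:
  moves:
    - [[-1,-0.0134,-0.0017,0,0],[-1,-0.013,0.0036,0,0],[-1,0,0,0,0]]

```text
t: 5.88
tool_pos: [0.569, 0.0991, 0.0675]
eef_rot: [-2.105, -2.33, 0.006]
wrist_force: [-6.8, -3.7, 5.5]
grip_width: 0.0173
grip_force: 25.0
```

Call:
jog_arm:
  moves:
    - [[-1,-0.0106,0.0084,0,0],[-1,-0.0065,0.0119,0,0],[-1,-0.0013,0.0134,0,0],[-1,0,0,0,0]]

```text
t: 6.38
tool_pos: [0.6072, 0.0848, 0.0676]
eef_rot: [2.104, 2.33, 0.001]
wrist_force: [0.7, -2.3, -0.4]
grip_width: 0.0173
grip_force: 25.0
```

Call:
jog_arm:
  moves:
    - [[-1,0.004,0.0129,0,0],[-1,0.0087,0.0103,0,0],[-1,0.0121,0.0061,0,0],[-1,0.0135,0.0009,0,0],[-1,0.0128,-0.0044,0,0],[-1,0,0,0,0]]

```text
t: 7.12
tool_pos: [0.624, 0.1392, 0.0674]
eef_rot: [-2.102, -2.332, 0.008]
wrist_force: [-7.3, -6.0, 6.2]
grip_width: 0.0171
grip_force: 25.0
```

Call:
jog_arm:
  moves:
    - [[-1,0.0096,-0.0102,0,0],[-1,0.0057,-0.0122,0,0],[-1,0.0005,-0.0135,0,0],[-1,-0.0048,-0.0127,0,0],[-1,-0.0093,-0.0098,0,0],[-1,0,0,0,0]]

```text
t: 7.88
tool_pos: [0.5683, 0.135, 0.0677]
eef_rot: [2.105, 2.331, 0.002]
wrist_force: [3.0, -0.3, -4.6]
grip_width: 0.0171
grip_force: 25.0
```

Call:
jog_arm:
  moves:
    - [[1,0,0,0,0],[1,0,0,0,0],[1,0,0,0,0],[1,0,0,-0.04,0],[1,0,0,-0.04,0],[1,-0.0385,-0.0307,0,0],[1,-0.0385,-0.0307,0,0],[1,-0.0385,-0.0307,0,0],[1,-0.0385,-0.0307,0,0],[1,-0.0385,-0.0307,0,0]]

```text
t: 9.12
tool_pos: [0.4341, -0.0733, 0.148]
eef_rot: [2.105, 2.332, 0.0]
wrist_force: [0.6, -0.5, 0.8]
grip_width: 0.0881
grip_force: 0.0
```

Call:
jog_arm:
  moves:
    - [[1,0,0,0,9.475],[1,0,0,0,9.475],[1,0,0,0,9.475],[1,0,0,0,9.475],[1,0,0,0,9.475],[1,0,0,0,9.475],[1,0,0,0,9.475],[1,0,0,0,9.475],[1,0,0,0,0]]

```text
t: 10.25
tool_pos: [0.4349, -0.0722, 0.1479]
eef_rot: [-3.093, -0.549, -0.0]
wrist_force: [-0.4, 0.5, 1.0]
grip_width: 0.088
grip_force: 0.0
```

Run:
```python
from fit2 import *
s=r.sense(); print(s["t"],s["tool_pos"],s["eef_rot"],s["wrist_force"],s["grip_width"])
for c in("top","scene"): snap(c,c+"3")
a=cv2.imread("pics/top3.png")[150:300,225:375]; b=cv2.imread("pics/scene3.png")[200:350,225:375]
cv2.imwrite("pics/z3.png",np.hstack([cv2.resize(x,(400,400),interpolation=cv2.INTER_CUBIC) for x in(a,b)]))
```

```text
10.25 [ 0.43491053 -0.0721995   0.14787981] [-3.09322906e+00 -5.49034372e-01 -2.16323124e-04] [-0.43620064  0.45473925  0.96558474] 0.08803815037642901
```

View pics/z3.png

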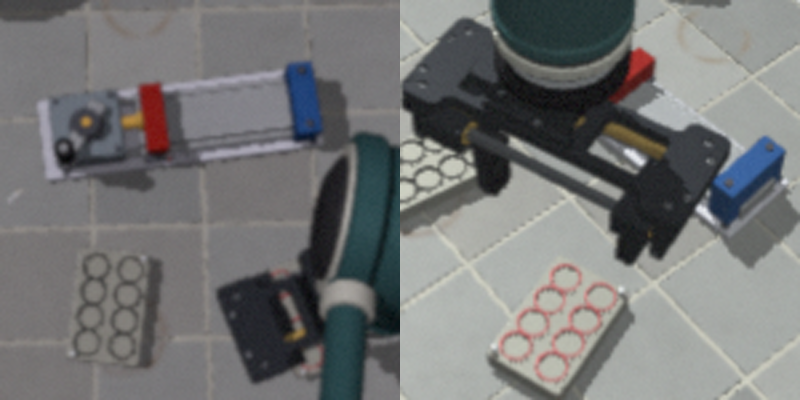

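The jaw now stands well open (top zoom 154,118, against the fence at 303,100), and the gripper is over the red die at scene zoom (558,325). I'll descend and grasp.

Call:
jog_arm:
  moves:
    - [[1,0,0,0.04,0],[1,0,0,0.04,0],[1,0,0,0.03,0],[1,0,0,0.02,0],[1,0,0,0.0135,0],[-1,0,0,0,0],[-1,0,0,0,0],[-1,0,0,0,0],[-1,0,0,0,0],[-1,0,0,0,0]]
  squeeze: 25

```text
t: 11.6
tool_pos: [0.4359, -0.0725, 0.0052]
eef_rot: [3.093, 0.546, 0.003]
wrist_force: [-1.3, 0.9, 5.7]
grip_width: 0.0617
grip_force: 25.0
```

Run:
```python
from fit2 import *
C=colour("top","pics/top3.png")
def cost(v):
    p=[.6108+v[0],-.0053+v[1],.1009+v[2]]
    return xor("top",C[0],p,.0305,-.055-.02-v[4],-.055,.012,.048)+xor("top",C[1],p,.03,.055+v[3],.075+v[3],.026,.047)
for y0 in(0,.03):
    sim=np.vstack([np.zeros(5),np.diag([.004,.004,.04,.004,.003])]); sim[:,2]+=y0-.01
    R=minimize(cost,sim[0],method="Nelder-Mead",options=dict(initial_simplex=sim,maxiter=400)); p=R.x+[.6108,-.0053,.1009,.055,.02]
    print(R.fun,p.round(4),"axis",W(p,(0,.125,0)).round(4),"seat",W(p,(0,-.001,0)).round(4))
# line direction: centroids of red and blue
for M in C: print(unproj("top",[np.argwhere(M>0).mean(0)[::-1]],.045)[0].round(4))
```

```text
83.51372549019608 [ 0.6149 -0.0096  0.1032  0.0592  0.0187] axis [0.602  0.1148 0.    ] seat [ 0.615  -0.0106  0.    ]
86.81960784313725 [ 0.6155 -0.0091  0.1003  0.0577  0.0194] axis [0.6029 0.1153 0.    ] seat [ 0.6156 -0.0101  0.    ]
[ 0.6174 -0.0717  0.045 ]
[0.6044 0.0588 0.045 ]
```

Call:
jog_arm:
  moves:
    - [[-1,0,0,-0.03,0],[-1,0,0,-0.05,0],[-1,0,0,-0.035,-9.46],[-1,0,0,0,-9.46],[-1,0,0,0,-9.46],[-1,0,0,0,-9.46],[-1,0,0,0,-9.46],[-1,0,0,0,-9.46],[-1,0,0,0,-9.46],[-1,0,0,0,-9.48]]

```text
t: 12.85
tool_pos: [0.4341, -0.0721, 0.1186]
eef_rot: [-2.101, -2.335, 0.001]
wrist_force: [0.1, -0.1, -2.2]
grip_width: 0.062
grip_force: 25.0
```

Call:
jog_arm:
  moves:
    - [[-1,0.0106,0.036,0,0],[-1,0.0106,0.036,0,0],[-1,0.0106,0.036,0,0],[-1,0.0105,0.036,0,0],[-1,0.0105,0.0358,0,0],[-1,0,0,0,0],[-1,0,0,0.03,0],[-1,0,0,0,0]]

```text
t: 13.85
tool_pos: [0.6045, -0.0019, 0.0859]
eef_rot: [-2.104, -2.325, 0.008]
wrist_force: [-0.3, -0.7, -1.8]
grip_width: 0.062
grip_force: 25.0
```

Run:
```python
from h import *
s=r.sense(); print(s["t"],s["tool_pos"],s["eef_rot"],s["wrist_force"],s["grip_width"])
for c in("top","scene"): snap(c,c+"4")
a=cv2.imread("pics/top4.png")[130:250,235:385]; b=cv2.imread("pics/scene4.png")[180:300,240:390]
cv2.imwrite("pics/z4.png",np.vstack([cv2.resize(x,(375,300),interpolation=cv2.INTER_CUBIC) for x in(a,)]+[cv2.resize(b,(375,300),interpolation=cv2.INTER_CUBIC)]))
```

```text
13.85 [ 0.60449925 -0.00193253  0.08592549] [-2.10378134 -2.32507774  0.00815955] [-0.25238638 -0.65229122 -1.82684653] 0.06196479004279329
```

View pics/z4.png

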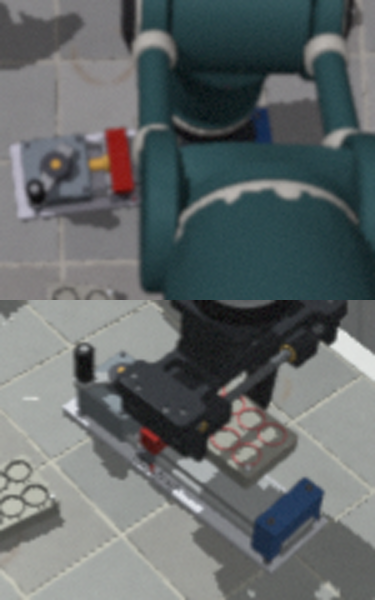

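Run:
```python
from h import *
from fit import W
s=r.sense(); t=s["tool_pos"]; z=t[2]-.005
f=lambda P:((proj("scene",P)-[240,180]+.5)*2.5-.5+[0,300]).round(0)
for off in(0,-.004):
    p=[t[0],t[1],.1]; print("die off",off,"topR,topL,botR,botL",f([W(p,(x,off-.049,zz)) for zz in(z+.016,z) for x in(.031,-.031)]).tolist())
for o in((.6098,-.0055,.1),(.6125,-.0085,.1)):
    print("fence top +x,-x face",f([W(o,(x,-.055,.048)) for x in(.0305,-.0305)]).tolist(),"jaw bottom -x", f([W(o,(-.03,.0563,.026)),W(o,(-.03,.0563,.047))]).tolist())
a=cv2.imread("pics/scene4.png")[200:290,310:380]; cv2.imwrite("pics/z5.png",cv2.resize(a,(560,720)[:2] if 0 else (467,600),interpolation=cv2.INTER_CUBIC))
g=lambda P:((proj("scene",P)-[310,200]+.5)*6.667-.5).round(0)
for off in(0,-.004):
    p=[t[0],t[1],.1]; print("z5 die off",off,g([W(p,(x,off-.049,zz)) for zz in(z+.016,z) for x in(.031,-.031)]).tolist())
for o in((.6098,-.0055,.1),(.6125,-.0085,.1)): print("z5 fence",g([W(o,(x,-.055,.048)) for x in(.0305,-.0305)]).tolist())
```

```text
die off 0 topR,topL,botR,botL [[300.0, 431.0], [249.0, 475.0], [298.0, 444.0], [247.0, 487.0]]
die off -0.004 topR,topL,botR,botL [[304.0, 434.0], [253.0, 478.0], [302.0, 447.0], [251.0, 490.0]]
fence top +x,-x face [[303.0, 477.0], [254.0, 519.0]] jaw bottom -x [[155.0, 458.0], [155.0, 442.0]]
fence top +x,-x face [[308.0, 477.0], [260.0, 520.0]] jaw bottom -x [[159.0, 458.0], [160.0, 443.0]]
z5 die off 0 [[335.0, 218.0], [197.0, 333.0], [329.0, 252.0], [193.0, 367.0]]
z5 die off -0.004 [[346.0, 225.0], [208.0, 341.0], [339.0, 259.0], [203.0, 374.0]]
z5 fence [[343.0, 339.0], [213.0, 452.0]]
z5 fence [[356.0, 341.0], [226.0, 454.0]]
```

View pics/z5.png

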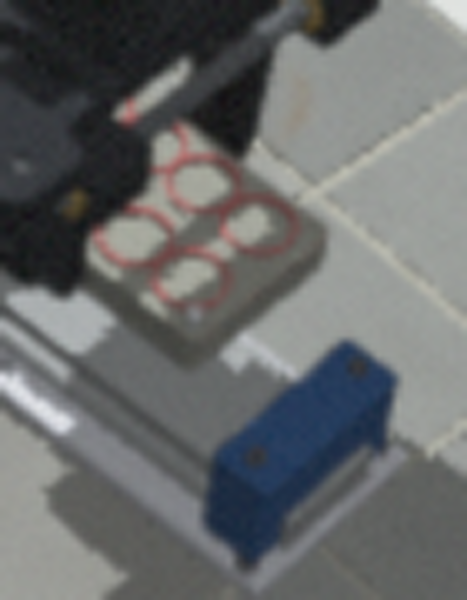

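The die's fence end (z5 corners 328,220 / 190,368) sits about centred in hand, and the fence top face edge runs (217,457) to (345,340). I'll shift slightly and lower.

Call:
jog_arm:
  moves:
    - [[-1,-0.005,0.0055,0,0],[-1,0,0,0,0],[-1,0,0,0.02,0],[-1,0,0,0.015,0],[-1,0,0,0.01,0],[-1,0,0,0.005,0],[-1,0,0,0,0]]

```text
t: 14.82
tool_pos: [0.6141, -0.0061, 0.0385]
eef_rot: [-2.107, -2.329, 0.001]
wrist_force: [-0.1, -0.8, -0.9]
grip_width: 0.0618
grip_force: 25.0
```

Call:
jog_arm:
  moves:
    - [[-1,0,-0.003,0,0],[-1,0,0,0.004,0],[-1,0,0,0,0],[-1,0,0,0,0]]

```text
t: 15.32
tool_pos: [0.6116, -0.0065, 0.0353]
eef_rot: [2.108, 2.33, 0.0]
wrist_force: [1.1, 0.5, -1.6]
grip_width: 0.0618
grip_force: 25.0
```

Call:
jog_arm:
  moves:
    - [[-1,0,0,0.003,0],[-1,0,0,0.002,0],[-1,0,0,0.001,0],[-1,0,0,0,0]]

```text
t: 15.82
tool_pos: [0.6115, -0.0065, 0.0292]
eef_rot: [2.108, 2.33, 0.0]
wrist_force: [-1.6, -0.5, -0.7]
grip_width: 0.0617
grip_force: 25.0
```

Run:
```python
from h import *
s=r.sense(); print(s["t"],s["tool_pos"],s["wrist_force"],s["moment"])
snap("scene","scene5"); a=cv2.imread("pics/scene5.png")[210:290,280:380]; cv2.imwrite("pics/z6.png",cv2.resize(a,(700,560),interpolation=cv2.INTER_CUBIC))
```

```text
15.825 [ 0.61154016 -0.00651859  0.02924564] [-1.6109113  -0.46131591 -0.65901804] [-0.03623246  0.07482495  0.04135928]
```

View pics/z6.png

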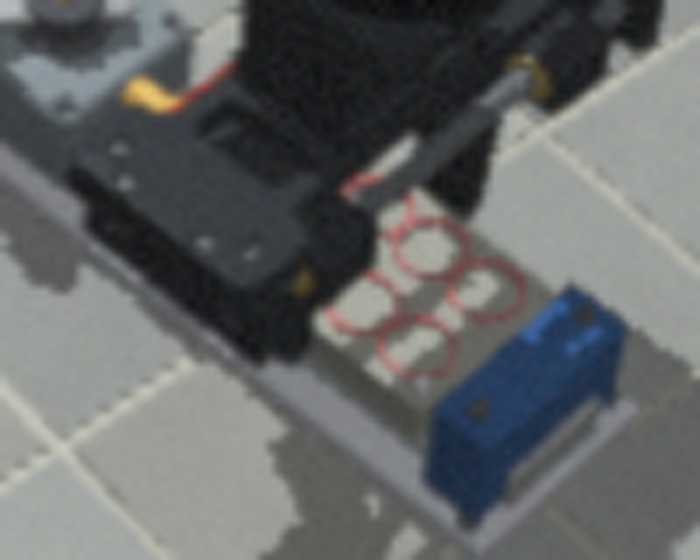

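The die is level, lying between the fence (blue, about 525,370) and the jaw, almost on the bed. I'll make the last millimetre and release.

Call:
jog_arm:
  moves:
    - [[-1,0,0,0.0008,0],[-1,0,0,0,0],[-1,0,0,0,0]]

```text
t: 16.25
tool_pos: [0.6115, -0.0065, 0.0292]
eef_rot: [2.108, 2.33, -0.0]
wrist_force: [-3.9, -0.5, 4.8]
grip_width: 0.0616
grip_force: 25.0
```

Call:
jog_arm:
  moves:
    - [[1,0,0,0,0],[1,0,0,0,0],[1,0,0,0,0],[1,0,0,-0.04,0],[1,0,0,-0.06,0],[1,0.0363,-0.0072,0,0],[1,0.0363,-0.0072,0,0],[1,0.0363,-0.0072,0,0],[1,0.0363,-0.0072,0,0],[1,0,0,0,0]]

```text
t: 17.5
tool_pos: [0.5676, 0.137, 0.1283]
eef_rot: [-2.104, -2.333, -0.0]
wrist_force: [0.2, -0.3, 0.4]
grip_width: 0.0883
grip_force: 0.0
```

Run:
```python
from h import *
s=r.sense(); print(s["t"],s["tool_pos"],s["wrist_force"],s["grip_width"])
for c in("top","scene"): snap(c,c+"6")
a=cv2.imread("pics/top6.png")[130:250,235:385]; b=cv2.imread("pics/scene6.png")[180:300,240:390]
cv2.imwrite("pics/z7.png",np.vstack([cv2.resize(x,(375,300),interpolation=cv2.INTER_CUBIC) for x in(a,b)]))
```

```text
17.5 [0.56758929 0.13704527 0.12828965] [ 0.15527365 -0.31160349  0.43994504] 0.08826994699595492
```

View pics/z7.png

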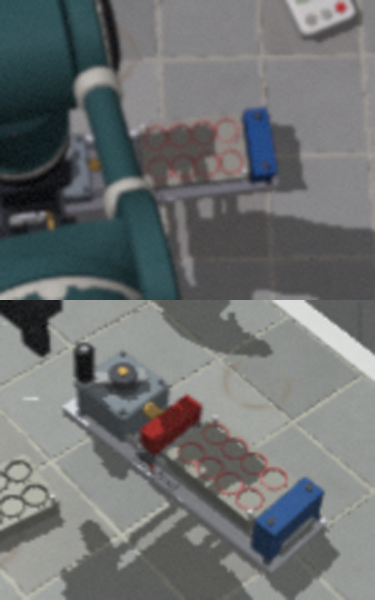

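The die lies flat and straight between the jaw (scene 170,422) and the fence (290,520). Now back onto the grip.

Call:
jog_arm:
  moves:
    - [[1,-0.002,0.0008,0.03,0],[1,0,0,0.02,0],[1,0,0,0.0105,0],[-1,0,0,0,0],[-1,0,0,0,0],[-1,0,0,0,0],[-1,0,0,0,0],[-1,0,0,0,0],[-1,0,0,0,0],[-1,0,0,0,0]]
  squeeze: 25

```text
t: 18.85
tool_pos: [0.5693, 0.1332, 0.0679]
eef_rot: [2.108, 2.33, -0.0]
wrist_force: [0.2, 0.4, -0.8]
grip_width: 0.0201
grip_force: 0.0
```

Call:
jog_arm:
  moves:
    - [[-1,0,0,0,0],[-1,0,0,0,0],[-1,0,0,0,0]]

```text
t: 19.23
tool_pos: [0.5692, 0.1333, 0.0679]
eef_rot: [-2.108, -2.329, 0.0]
wrist_force: [-0.6, -0.2, 1.2]
grip_width: 0.0173
grip_force: 25.0
```

Call:
jog_arm:
  moves:
    - [[-1,0.0093,0.0098,0,0],[-1,0.0048,0.0127,0,0],[-1,-0.0005,0.0135,0,0],[-1,-0.0057,0.0122,0,0],[-1,-0.0101,0.009,0,0],[-1,-0.0128,0.0044,0,0],[-1,0,0,0,0],[-1,0,0,0,0]]

```text
t: 20.23
tool_pos: [0.6307, 0.1241, 0.0677]
eef_rot: [-2.106, -2.327, 0.006]
wrist_force: [-7.4, -2.0, 6.1]
grip_width: 0.017
grip_force: 25.0
```

Call:
jog_arm:
  moves:
    - [[-1,-0.0135,-0.0021,0,0],[-1,-0.012,-0.0061,0,0],[-1,0,0,0,0],[-1,0,0,0,0]]

```text
t: 20.72
tool_pos: [0.6268, 0.0974, 0.0679]
eef_rot: [2.107, 2.329, -0.001]
wrist_force: [0.4, -1.5, -1.2]
grip_width: 0.0172
grip_force: 25.0
```

Call:
jog_arm:
  moves:
    - [[-1,-0.005,-0.005,0,0],[-1,-0.0037,-0.0053,0,0],[-1,-0.0027,-0.0062,0,0],[-1,0,0,0,0],[-1,0,0,0,0]]

```text
t: 21.35
tool_pos: [0.6115, 0.084, 0.068]
eef_rot: [2.106, 2.329, -0.001]
wrist_force: [2.7, -4.8, -1.8]
grip_width: 0.017
grip_force: 25.0
```

Call:
jog_arm:
  moves:
    - [[-1,-0.0014,-0.0016,0,0],[-1,-0.0004,-0.0017,0,0],[-1,0,0,0,0],[-1,0,0,0,0]]

```text
t: 21.85
tool_pos: [0.6084, 0.0827, 0.068]
eef_rot: [2.107, 2.329, -0.0]
wrist_force: [4.1, -2.6, -2.8]
grip_width: 0.0171
grip_force: 25.0
```

```bash
cat > st.py <<'E'
from h import *
s=r.sense(); t=s["tool_pos"]; R=np.array([[.995,.0998],[-.0998,.995]])
a=np.array([.597,.1175]); d=R@(np.array(t[:2])-a); F=R@np.array(s["wrist_force"][:2]); n=d/np.hypot(*d)
ph=np.arctan2(-d[1],-d[0]); print(s["t"],"d",(d*1e3).round(2),"phi",round(ph,3),"F_s",F.round(2),"resist",round(-F@np.array([n[1],-n[0]]),2),"outward",round(F@n,2),"mom",np.round(s["moment"],2))
E
python3 st.py
```

```text
21.85 d [  7.88 -35.75] phi 1.788 F_s [ 3.83 -2.97] resist 3.1 outward 3.73 mom [-0.48 -0.65 -0.05]
```

Call:
jog_arm:
  moves:
    - [[-1,-0.0003,-0.001,0,0],[-1,0,0,0,0],[-1,0,0,0,0]]

```text
t: 22.22
tool_pos: [0.6074, 0.0824, 0.068]
eef_rot: [2.107, 2.329, -0.0]
wrist_force: [4.5, -3.2, -4.2]
grip_width: 0.0171
grip_force: 25.0
```

```bash
python3 st.py
```

```text
22.225 d [  6.85 -35.96] phi 1.759 F_s [ 4.21 -3.61] resist 3.46 outward 4.34 mom [-0.47 -0.65 -0.02]
```

Call:
jog_arm:
  moves:
    - [[-1,-0.0002,-0.001,0,0],[-1,0,0,0,0],[-1,0,0,0,0]]

```text
t: 22.6
tool_pos: [0.6064, 0.0821, 0.068]
eef_rot: [2.107, 2.329, -0.0]
wrist_force: [5.2, -2.0, -2.3]
grip_width: 0.0171
grip_force: 25.0
```

```bash
python3 st.py
```

```text
22.6 d [  5.81 -36.16] phi 1.73 F_s [ 4.98 -2.46] resist 4.53 outward 3.22 mom [-0.49 -0.65 -0.05]
```

```bash
cat > st.py <<'E'
from h import *
R=np.array([[.995,.0998],[-.0998,.995]]); a=np.array([.597,.1155]); X=[]
for i in range(6):
    imaging.snapshot("top"); s=r.sense(); d=R@(np.array(s["tool_pos"][:2])-a); F=R@np.array(s["wrist_force"][:2]); n=d/np.hypot(*d)
    X.append([*(d*1e3),np.arctan2(-d[1],-d[0]),-F@np.array([n[1],-n[0]]),F@n])
X=np.array(X); print(s["t"],"d,phi,resist,outward",X.mean(0).round(3),"sd",X.std(0)[3:].round(2))
E
python3 st.py
```

```text
22.9 d,phi,resist,outward [  6.043 -34.174   1.746   3.085   3.779] sd [0.42 0.45]
```

Call:
jog_arm:
  moves:
    - [[-1,-0.0002,-0.0008,0,0],[-1,0,0,0,0]]

```text
t: 23.15
tool_pos: [0.6056, 0.0819, 0.068]
eef_rot: [2.107, 2.329, -0.0]
wrist_force: [5.0, -2.7, -2.0]
grip_width: 0.0172
grip_force: 25.0
```

```bash
python3 st.py
```

```text
23.45 d,phi,resist,outward [  5.211 -34.297   1.722   3.281   3.496] sd [0.27 0.51]
```

Call:
jog_arm:
  moves:
    - [[-1,-0.0001,-0.0008,0,0],[-1,0,0,0,0]]

```text
t: 23.7
tool_pos: [0.6048, 0.0817, 0.068]
eef_rot: [2.107, 2.329, -0.0]
wrist_force: [4.3, -2.5, -2.1]
grip_width: 0.0171
grip_force: 25.0
```

```bash
python3 st.py
```

```text
24.0 d,phi,resist,outward [  4.381 -34.415   1.697   3.376   3.808] sd [0.43 0.42]
```

Call:
jog_arm:
  moves:
    - [[-1,-0.0001,-0.0008,0,0],[-1,0,0,0,0]]

```text
t: 24.25
tool_pos: [0.604, 0.0815, 0.068]
eef_rot: [2.107, 2.329, -0.0]
wrist_force: [4.8, -2.5, -2.9]
grip_width: 0.0168
grip_force: 25.0
```

```bash
python3 st.py
```

```text
24.55 d,phi,resist,outward [  3.544 -34.49    1.673   3.166   3.522] sd [0.22 0.7 ]
```

Call:
jog_arm:
  moves:
    - [[-1,-0.0001,-0.0008,0,0],[-1,0,0,0,0]]

```text
t: 24.8
tool_pos: [0.6033, 0.0814, 0.068]
eef_rot: [2.107, 2.329, 0.0]
wrist_force: [4.2, -2.2, -3.3]
grip_width: 0.0174
grip_force: 25.0
```

```bash
python3 st.py
```

```text
25.1 d,phi,resist,outward [  2.886 -34.553   1.654   3.804   3.381] sd [0.62 0.28]
```

Call:
jog_arm:
  moves:
    - [[-1,-0.0001,-0.0006,0,0],[-1,0,0,0,0]]

```text
t: 25.35
tool_pos: [0.6031, 0.0814, 0.068]
eef_rot: [2.107, 2.329, 0.001]
wrist_force: [4.8, -2.1, -4.2]
grip_width: 0.0173
grip_force: 25.0
```

```bash
python3 st.py
```

```text
25.65 d,phi,resist,outward [  2.607 -34.568   1.646   4.921   3.346] sd [0.48 0.54]
```

Call:
jog_arm:
  moves:
    - [[-1,0,-0.0003,0,0],[-1,0,0,0,0]]

```text
t: 25.9
tool_pos: [0.6029, 0.0813, 0.068]
eef_rot: [2.107, 2.329, 0.002]
wrist_force: [6.3, -2.0, -3.9]
grip_width: 0.0176
grip_force: 25.0
```

```bash
python3 st.py; python3 st.py
```

```text
26.2 d,phi,resist,outward [  2.527 -34.579   1.644   5.624   3.059] sd [0.23 0.43]
26.5 d,phi,resist,outward [  2.524 -34.573   1.644   5.902   3.241] sd [0.54 0.4 ]
```

Call:
jog_arm:
  moves:
    - [[-1,-0.0005,0.0007,0,0],[-1,-0.0003,0.0007,0,0],[-1,0,0,0,0]]

```text
t: 26.88
tool_pos: [0.6032, 0.0811, 0.0679]
eef_rot: [-2.107, -2.329, 0.0]
wrist_force: [1.6, 0.7, -0.3]
grip_width: 0.0168
grip_force: 25.0
```

```bash
python3 st.py
```

```text
27.175 d,phi,resist,outward [  2.752 -34.844   1.65    1.524  -0.932] sd [0.41 0.49]
```

Call:
jog_arm:
  moves:
    - [[-1,0,0.0004,0,0],[-1,0,0,0,0],[-1,0,0,0,0]]
  squeeze: 3

```text
t: 27.55
tool_pos: [0.6037, 0.0809, 0.0679]
eef_rot: [-2.107, -2.329, 0.0]
wrist_force: [-1.0, 1.2, 1.0]
grip_width: 0.0179
grip_force: 3.0
```

Call:
jog_arm:
  moves:
    - [[0.2,0,0,0,0],[0.2,0,0,0,0],[0.2,0,0,0,0],[0.2,0,0,0,0],[0.2,0,0,-0.02,0],[0.2,0,0,-0.05,0],[0.2,0,0,-0.05,0],[0.2,0,-0.05,-0.03,0],[0.2,0.03,-0.05,0,0],[0.2,0.03,-0.05,0,0]]

```text
t: 28.8
tool_pos: [0.4482, 0.1259, 0.2203]
eef_rot: [2.108, 2.327, 0.005]
wrist_force: [-0.4, 0.7, -0.3]
grip_width: 0.0529
grip_force: 0.0
```

Call:
jog_arm:
  moves:
    - [[0.2,0.05,-0.03,0,0],[0.2,0.05,-0.02,0,0],[0.2,0.05,0,0,0],[0.2,0.05,0,0,0],[0.2,0.05,0,0,0],[0.2,0,0,0,0]]

```text
t: 29.55
tool_pos: [0.3738, 0.3723, 0.2196]
eef_rot: [-2.103, -2.334, -0.004]
wrist_force: [0.7, -0.5, 0.3]
grip_width: 0.053
grip_force: 0.0
```

Run:
```python
from h import *
s=r.sense(); print(s["t"],s["tool_pos"],s["wrist_force"])
for c in("top","scene"): snap(c,c+"9")
a=cv2.imread("pics/top9.png")[150:250,225:365]; b=cv2.imread("pics/scene9.png")[190:290,245:385]
cv2.imwrite("pics/z9.png",np.vstack([cv2.resize(x,(420,300),interpolation=cv2.INTER_CUBIC) for x in(a,b)]))
```

```text
29.55 [0.37381364 0.37231727 0.21955243] [ 0.7401016  -0.46403295  0.26112467]
```

View pics/z9.png

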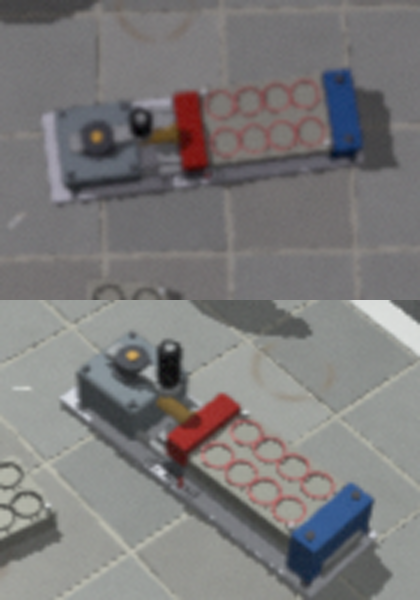

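The die is nipped flat between the jaw (top 190,132) and the fence (342,113), the crank is free, and the arm is clear.

```bash
python3 -c "
from workcell import job_done; print(job_done())"
```

```text
the job is handed in; nothing more can be done
None
```

The job is handed in at about 29.6 s: the jaw was wound out to a gap of about 111 mm, the red die laid flat on the bed and nipped against the fence at roughly 11–20 N (estimated from crank force and angle, not measured directly), and the crank let go with the arm clear.

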